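# Squeeze a two-part plaster mould shut with the toggle clamp

## Task

Slide the two-part plaster mould along the jig board until it sits flush against both the long straight edge and the end stop. Then swing the clamp's T-handle all the way over centre so that its pad squeezes the two halves of the mould shut, and take your hand off it for a second or more so that the clamp holds by itself. Finally swing the handle all the way back, leaving the clamp open and the closed mould still home against both stops; do not lift the mould or disturb the other things on the table.

Things in the scene. Friction and masses are not known exactly. Their poses are not given: they have to be found in the camera images.
- mould: Off-white plaster mould of two equal flat halves, one on the other: 110 mm along its x, 120 mm along its y, 70 mm high when shut (each half 35 mm), about 0.85 kg. Origin at the centre of the underside, z up. It lies loose on the jig board, short of the nest and a little turned. The upper half, with a dark pouring hole, stands a few mm above the lower at first (see joint mould_top).
- mould_top (a joint): Gap between the mould's halves in m, 0 = shut, at most 0.006. The upper half slides straight up and down on stiff dowels; about 6 N net from above moves it, and it stays where it is left. The clamp closes it fully.
- jig: Fixed plywood jig board, 240 mm (its x) by 440 mm (its y), 18 mm thick; origin at the centre of its underside, on the table, z up. It carries a straight edge on its +x side, an end stop across it, and behind the end stop a steel toggle clamp in a bracket of two cheeks (32 mm wide over all, y = +115 to +161 mm, up to 162 mm above the table).
- nest (a point): The place of the mould's origin when it is home: on the board's top, at x = 0, y = +20 mm of the jig, axes as the jig's. The mould is home with its own axes parallel to these, +x side on the straight edge, +y side on the end stop.
- clamp (a joint): Angle of the T-handle in rad: 0 = fully open (leans 50 degrees back, to the jig's +y), 1.5 = dead centre, 1.7 = fully over centre, at its stop (leans 47 degrees forward, to -y, over the mould). It turns about the jig's x through point clamp_pivot, takes about 0.2 to 0.6 N m and stays where it is left.
- clamp_pivot (a point): The handle's pivot, at x = 0, y = +143 mm, z = 148 mm of the jig; axes as the jig's.
- clamp_bar (a point): Middle of the T-handle's black crossbar: a round bar of 22 mm diameter and 90 mm length, always parallel to the jig's x, 140 mm from clamp_pivot, on the end of a 14 mm round steel stem. It can be pushed, hooked or straddled from above, beside the stem.
- clamp_pad: Black round rubber foot, 28 mm across, on a sprung spindle 112 mm out on the clamp's arm. With the clamp over centre it stands about on the middle of the mould and presses with about 13 N. Origin on the arm's middle line, 43 mm from the foot's face.
- bottle: Green glass bottle, 68 mm across and 250 mm tall, upright beyond the jig. Leave it alone.
- clay_mug: Dark clay mug, 80 mm across and 75 mm high, beyond the jig. Leave it alone.
- clay_block: Dark clay block, 50 x 45 x 40 mm, on the jig board in front of the clamp's bracket. Leave it alone.
- palette_knife: Palette knife, 200 mm long, lying flat on the table beyond the clamp's end of the jig. Leave it alone.
- slip_brush: Brush, 190 mm long, lying to the left of the jig. Leave it alone.
- straight_edge (a point): Middle of the top edge of the straight edge's face, which looks to the jig's -x: at x = +55 mm, y = -65 mm of the jig. The wooden edge runs along y from -210 to +80 mm, is 20 mm thick and stands 25 mm above the board.
- end_stop (a point): Middle of the top edge of the end stop's face, which looks to the jig's -y: at x = 0, y = +80 mm of the jig. The wooden stop is 110 mm long (along x), 22 mm thick and stands 25 mm above the board.
- clamp_arm: The clamp's steel arm, 16 x 14 mm and 135 mm long, linked to the handle. Origin at its pivot (x = 0, y = +140 mm, z = 115 mm of the jig). While the handle is open it stands nearly upright, 9 degrees towards the jig's -y (top 250 mm above the table); it swings down ahead of the handle, on its -y side, to lie about level over the mould.
There are look-alikes about, which are no part of the job. What is shaped like the mould but purple is not meant.

How it is judged:
By the outcome, as a careful person would: the job done as asked, in the order asked, and still so for the second after the job is handed in, with the robot touching nothing.
It also fails if it takes over 72 s, if anything falls off the work surface, if the arm or the gripper's body presses on something with over 40 N, if the wrist force passes 120 N, or if a joint passes its speed limit or range.

## Robot

A 6-joint arm with a two-finger parallel gripper is mounted at the origin on the work surface. World frame = base frame: x ahead of the robot, y to its left, z up, the work surface at z = 0. Lengths are in m, angles in rad, forces in N, time in s.
With the tool pointing down it reaches from about 0.3 to 0.875 m from the base axis. Payload 6.4 kg.
Tool frame: the origin (TCP) lies between the finger pads; the fingertips stand 14 mm ahead of it and the grasp point (between the pads) lies 5 mm behind it (robot.tips_ahead is the distance from the TCP to the fingertips, in m); y points along the fingers, z is the direction in which the jaws open and shut, and the axes are right-handed (so a half turn about y gives the same grasp; the last joint's range is limited). The gripper opens to 88 mm and grips with 3 to 60 N. Pads are 18 mm wide; open, the fingers measure 123 mm over their backs; the gripper's body (75 mm by 187 mm) begins 45 mm behind the grasp point.
Start: joints at [-1.316, 0.181, 1.607, -0, 1.354, -0.206], TCP at [0.256, -0.515, 0.253] pointing down, gripper open.
Joint ranges: [-2.99, 2.99], [-0.89, 2.07], [0.3, 2.58], [-1.14, 4.28], [0, 2.63], [-3.12, 3.12]. Speed limits (rad/s): [2.57, 2.57, 3.01, 3.14, 3.14, 3.14].

## Interface

Orientations are given as [roll, pitch, yaw] about the fixed x, y, z axes, in that order (R = Rz(yaw) Ry(pitch) Rx(roll)).
In Python, from rig import robot, vision gives the robot as it stands.
- The arm moves only by the shell command python3 -m jog 'ROWS'. ROWS is JSON, a list of rows, each a list of 7 numbers: the shift along the tool's x, y, z in mm, then the turn, a rotation vector about the tool's x, y, z in rad, then the closure, from 0 (fully open) to 1 (shut). A call has 1 to 20 rows; each row shifts and turns the commanded pose from where the row before left it, along the tool's axes as they then stand; what a row does not reach is not made up. A row lasts 1/12 s, in which the tool goes at most 41.7 mm and 7.16 degrees, less where a joint would pass 70% of its speed; a pose out of reach is approached as far as the arm can. A call with a gripper value outside its range is refused whole. The fingers move at their own pace and stop on an object; the grip force is fixed at half the most. Time passes only in rows, so rows that do not move let the fingers close. It gives the time, the measured TCP pose, the force and the opening at its end, in the units of the state.
- robot.state(): the state, without advancing time (a new reading comes with each control period).
- vision.grab_frame(name): name is "side" or "top" or "wrist"; returns the picture (480x640x3 uint8, red, green, blue); there is no depth.
- vision.calibration(name): a dict with "K" (3x3 intrinsics, pixels), "origin" and "orientation" of the camera in the world; the wrist camera has in their place "hand_eye" (4x4, takes a point from camera to tool coordinates, whose origin is the TCP and whose axes are the tool frame's). Camera axes: x right, y down, z forward; pixel columns grow to the right and rows downward; lengths in m; the calibration is good to about 2 mm. A picture is of the moment at which its call begins: read the wrist's pose just before it. calibration takes no time and is no camera call.
- robot.sign_off(): hands the job in, once; it reports no verdict.
The state is a dict: "t": time; "joint_positions": joint angles; "joint_vel": joint speeds; "effort": joint torques, N m; "ee_pos": TCP position; "tcp_rot": TCP orientation; "contact_force": force on the tool from outside, world axes, zero at the start; "ft_torque": the same for the moment, N m; "width": finger opening in m.
Only numpy, scipy, OpenCV 4.12 (cv2) and the standard library are available. Lean on these libraries where they do the work, as an engineer would, in place of code of your own. Each camera call takes 0.05 s, during which the arm holds its last target.

## Working session

There is one attempt and no reset: what is moved stays moved. The work goes in short steps, Python scripts to look and compute and a shell command to move; the robot and the scene stay as the last step left them, time stands still between calls to the robot, and variables do not carry over. Pictures are saved under pics/ and viewed, and the job is handed in when it is done.

```bash
ls; mkdir -p pics; python3 - <<'E'
from rig import robot, vision
import cv2
print(robot.state())
for n in ("side","top","wrist"):
    c=vision.calibration(n); print(n,c)
    cv2.imwrite(f"pics/{n}0.png",vision.grab_frame(n)[:,:,::-1])
E
```

```text
pics
{'t': 0.0, 'joint_positions': array([-1.31628049e+00,  1.81558068e-01,  1.60797903e+00, -4.84124167e-06,
        1.35378780e+00, -2.06309497e-01]), 'joint_vel': array([-0.00152853, -0.00012326, -0.00118384,  0.00122017, -0.00015329,
       -0.00083627]), 'effort': array([ 6.05695232e-05, -4.33868873e+01, -3.41844177e+01,  7.01745716e-02,
        3.86116107e-02, -1.50330934e-04]), 'ee_pos': array([ 0.25557631, -0.51452068,  0.25181454]), 'tcp_rot': array([-1.57249280e+00,  3.50222547e-04, -2.68076657e+00]), 'contact_force': array([4.10430450e-04, 5.10569954e-01, 5.29002709e-01]), 'ft_torque': array([-0.00576321,  0.02170365,  0.03704433]), 'width': 0.08777466307972584}
side {'K': array([[504.22669824,   0.        , 325.99156261],
       [  0.        , 504.22669824, 234.55649461],
       [  0.        ,   0.        ,   1.        ]]), 'origin': array([0.37931373, 0.91049097, 1.12257377]), 'orientation': array([-2.41794363,  0.01151818, -3.00984441])}
top {'K': array([[483.45853821,   0.        , 325.36964946],
       [  0.        , 483.45853821, 243.43592127],
       [  0.        ,   0.        ,   1.        ]]), 'origin': array([0.37785351, 0.04338519, 1.09621606]), 'orientation': array([-2.99959745,  0.0161395 , -1.55698126])}
wrist {'K': array([[374.01706544,   0.        , 325.55236913],
       [  0.        , 374.01706544, 234.98146832],
       [  0.        ,   0.        ,   1.        ]]), 'hand_eye': array([[ 9.17969312e-04,  9.65653956e-01,  2.59829933e-01,
        -6.55840712e-02],
       [-3.32126838e-04, -2.59829733e-01,  9.65654389e-01,
        -1.32708329e-01],
       [ 9.99999524e-01, -9.72737589e-04,  8.22038739e-05,
         1.21538613e-03],
       [ 0.00000000e+00,  0.00000000e+00,  0.00000000e+00,
         1.00000000e+00]])}
```

View pics/top0.png

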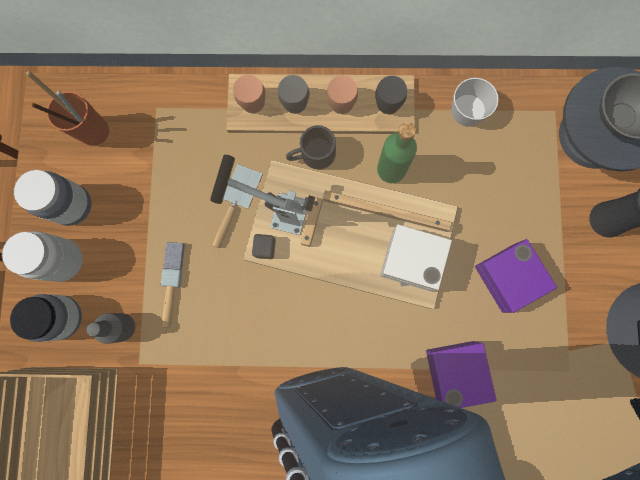

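View pics/side0.png

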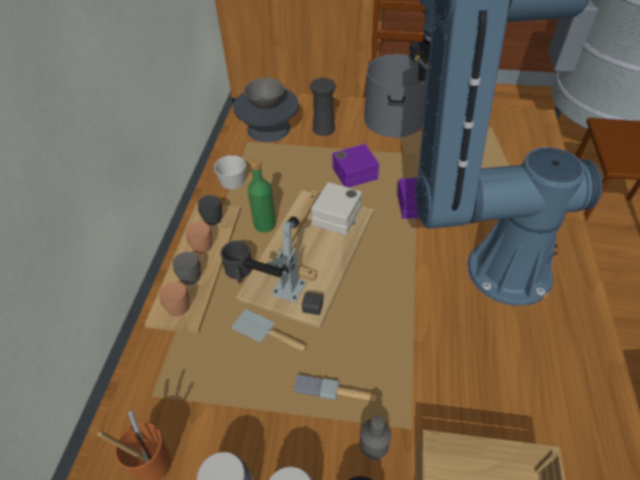

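```bash
python3 - <<'E'
import cv2
im=cv2.imread("pics/top0.png")
cv2.imwrite("pics/top0a.png",cv2.resize(im[145:325,205:475],None,fx=2.96,fy=2.96,interpolation=cv2.INTER_CUBIC))
im=cv2.imread("pics/side0.png")
cv2.imwrite("pics/side0a.png",cv2.resize(im[170:330,220:390],None,fx=3.7,fy=3.7,interpolation=cv2.INTER_CUBIC))
E
```

```text
(no output)
```

View pics/top0a.png

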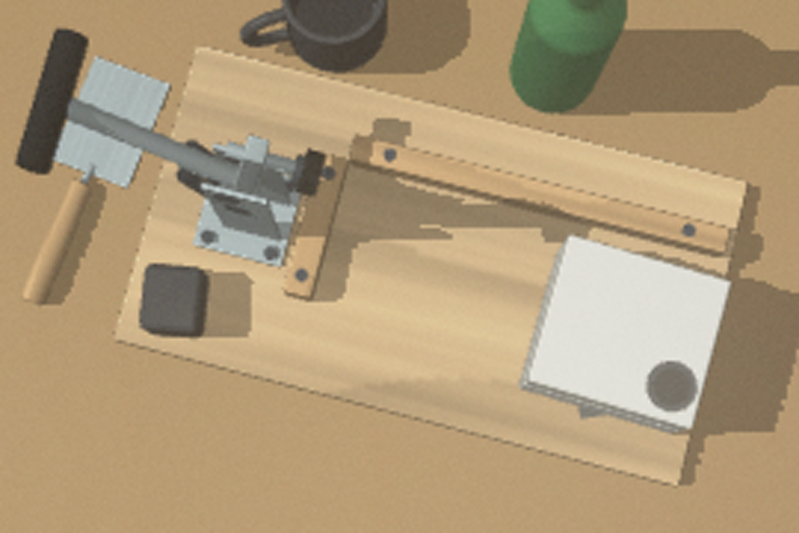

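View pics/side0a.png

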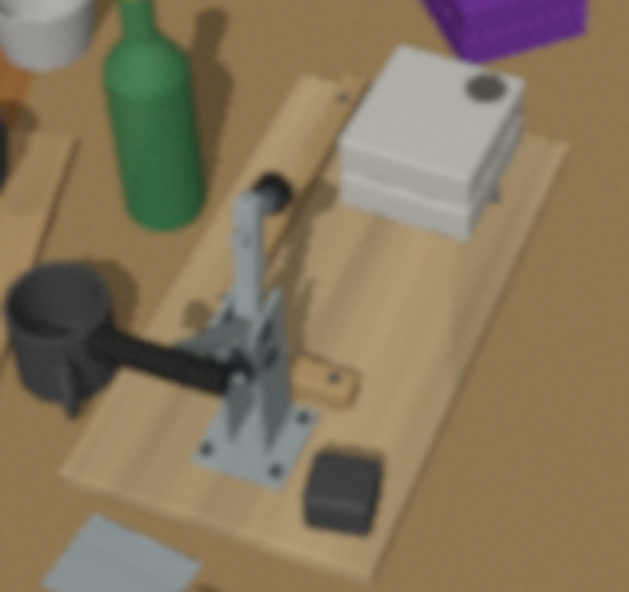

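```bash
cat > h.py <<'E'
import numpy as np
from rig import vision, robot
from scipy.spatial.transform import Rotation as R
def ray(name,uv,st=None):
    c=vision.calibration(name); uv=np.atleast_2d(uv).astype(float)
    d=np.c_[uv,np.ones(len(uv))]@np.linalg.inv(c["K"]).T
    if name=="wrist":
        st=st or robot.state(); H=c["hand_eye"]; Rt=R.from_euler("xyz",st["tcp_rot"]).as_matrix()
        return np.array(st["ee_pos"])+Rt@H[:3,3], d@(Rt@H[:3,:3]).T
    Rm=R.from_euler("xyz",c["orientation"]).as_matrix()
    return c["origin"], d@Rm.T
def plane(name,uv,z,st=None):
    o,d=ray(name,uv,st); return o+d*((z-o[2])/d[:,2])[:,None]
def proj(name,p,st=None):
    c=vision.calibration(name); p=np.atleast_2d(p)
    if name=="wrist":
        st=st or robot.state(); H=c["hand_eye"]; Rt=R.from_euler("xyz",st["tcp_rot"]).as_matrix()
        o=np.array(st["ee_pos"])+Rt@H[:3,3]; Rm=Rt@H[:3,:3]
    else: o=c["origin"]; Rm=R.from_euler("xyz",c["orientation"]).as_matrix()
    q=(p-o)@Rm@c["K"].T; return q[:,:2]/q[:,2:]
E
python3 - <<'E'
from h import *
np.set_printoptions(precision=4,suppress=True)
f=lambda a:np.array(a)/2.96+[205,145]
b=plane("top",f([(196,47),(747,183),(680,486),(117,340)]),.018)
print(b, [np.linalg.norm(b[i]-b[i-1]) for i in range(4)], b.mean(0))
for i,j in((1,0),(2,3)): e=b[j]-b[i]; print(np.degrees(np.arctan2(e[1],e[0]))-90)
for i,j in((0,3),(1,2)): e=b[i]-b[j]; print(np.degrees(np.arctan2(e[1],e[0])))
g=lambda a:np.array(a)/3.7+[220,170]
b2=plane("side",g([(62,474),(372,580),(567,148),(305,75)]),.018); print(b2,b2.mean(0))
for i,j in((3,0),(2,1)): e=b2[j]-b2[i]; print(np.degrees(np.arctan2(e[1],e[0]))-90)
m=plane("top",f([(567,236),(729,282),(692,430),(523,384)]),.094)
print(m,m.mean(0),[np.linalg.norm(m[i]-m[i-1]) for i in range(4)])
for i,j in((1,0),(2,3)): e=m[j]-m[i]; print(np.degrees(np.arctan2(e[1],e[0]))-90)
for i,j in((0,3),(1,2)): e=m[i]-m[j]; print(np.degrees(np.arctan2(e[1],e[0])))
m2=plane("side",g([(340,142),(403,45),(525,83),(470,182)]),.094);print(m2,m2.mean(0))
th=np.radians(-13.5)
E
```

```text
[[ 0.7233  0.1909  0.018 ]
 [ 0.6191 -0.2353  0.018 ]
 [ 0.3883 -0.18    0.018 ]
 [ 0.4924  0.2442  0.018 ]] [np.float64(0.23698133816604433), np.float64(0.43871405496055715), np.float64(0.23732739358903698), np.float64(0.4367219130937814)] [0.5557 0.005  0.018 ]
-13.740874574563605
-13.788586864186414
-12.993447917017201
-13.475539111444228
[[ 0.7244  0.1948  0.018 ]
 [ 0.4931  0.2533  0.018 ]
 [ 0.3902 -0.172   0.018 ]
 [ 0.6189 -0.2321  0.018 ]] [0.5566 0.011  0.018 ]
-13.86805173055842
-13.601794945247917
[[ 0.5623 -0.0875  0.094 ]
 [ 0.5306 -0.2012  0.094 ]
 [ 0.4262 -0.1732  0.094 ]
 [ 0.4568 -0.056   0.094 ]] [ 0.494  -0.1295  0.094 ] [np.float64(0.11013168093282759), np.float64(0.11808865057870699), np.float64(0.1080591459810762), np.float64(0.12111488513193787)]
-15.58058066490473
-14.605746446972901
-16.59321195851837
-15.017277189577229
[[ 0.5635 -0.0829  0.094 ]
 [ 0.5293 -0.1977  0.094 ]
 [ 0.4275 -0.1653  0.094 ]
 [ 0.4596 -0.0529  0.094 ]] [ 0.495  -0.1247  0.094 ]
```

```bash
python3 -m jog '[[-26.6,0,-25.3,0,0,0,0],[-26.6,0,-25.3,0,0,0,0],[-26.6,0,-25.3,0,0,0,0],[-26.6,0,-25.3,0,0,0,0],[-26.6,0,-25.3,0,0,0,0],[-26.6,0,-25.3,0,0,0,0],[-26.6,0,-25.3,0,0,0,0],[-26.6,0,-25.3,0,0,0,0],[-26.6,0,-25.3,0,0,0,0],[-26.6,0,-25.3,0,0,0,0],[-26.6,0,-25.3,0,0,0,0],[-26.6,0,-25.3,0,0,0,0]]'
python3 -m jog '[[0,0,0,0,-0.122,0,0],[0,0,0,0,-0.122,0,0],[0,0,0,0,-0.122,0,0],[0,0,0,0,-0.122,0,0],[0,0,0,0,-0.122,0,0],[0,0,0,0,-0.122,0,0],[0,0,0,0,-0.122,0,0],[0,0,0,0,-0.122,0,0],[0,0,0,0,-0.122,0,0],[0,0,0,0,-0.122,0,0],[0,0,0,0,-0.122,0,0],[0,0,0,0,-0.122,0,0],[0,0,0,0,-0.122,0,0],[0,0,0,0,-0.122,0,0],[0,0,0,0,-0.122,0,0],[0,0,0,0,-0.122,0,0],[0,0,0,0,-0.122,0,0],[0,0,0,0,-0.122,0,0],[0,0,0,0,-0.122,0,0],[0,0,0,0,-0.122,0,0]]'
python3 - <<'E'
from rig import robot, vision
import cv2
print(robot.state())
for n in ("wrist","top"):
    cv2.imwrite(f"pics/{n}1.png",vision.grab_frame(n)[:,:,::-1])
E
```

```text
t: 1.15
ee_pos: [0.4067, -0.0993, 0.2527]
tcp_rot: [-1.571, 0.0, -2.681]
contact_force: [1.0, 0.5, 0.1]
width: 0.0879
t: 2.82
ee_pos: [0.4064, -0.1011, 0.2525]
tcp_rot: [-1.571, 0.0, -0.235]
contact_force: [0.5, 0.4, 0.1]
width: 0.0879
{'t': 2.8167, 'joint_positions': array([-5.28821764e-01, -1.88647284e-01,  1.97555308e+00, -2.42897146e-05,
        1.35510216e+00, -1.86485604e+00]), 'joint_vel': array([-1.11044374e-03,  1.40094781e-03,  4.04797032e-04,  2.38423228e-05,
       -6.46282925e-04, -1.45104744e+00]), 'effort': array([ 3.26807109e-03, -2.46372306e+01, -3.41951144e+01, -3.46365839e-02,
        6.78239577e-02,  1.94246806e+00]), 'ee_pos': array([ 0.40642896, -0.10106199,  0.25251578]), 'tcp_rot': array([-1.57069866e+00,  4.04349929e-04, -2.34756826e-01]), 'contact_force': array([0.49067908, 0.36345829, 0.12993715]), 'ft_torque': array([ 0.06081134, -0.12268634,  0.01431207]), 'width': 0.08785683425524221}
```

View pics/wrist1.png

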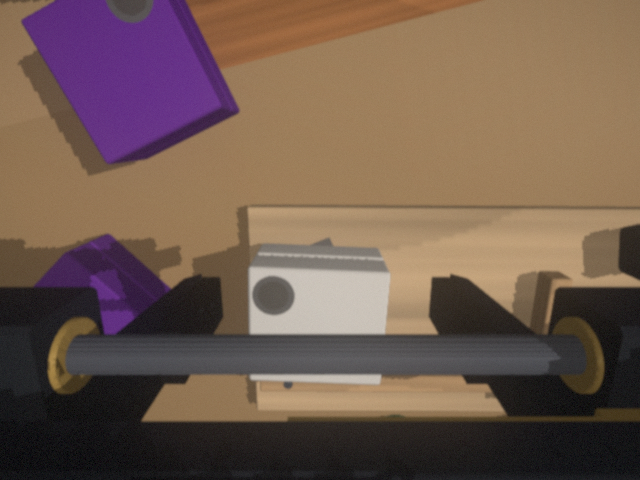

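```bash
python3 - <<'E'
from h import *
np.set_printoptions(precision=4,suppress=True)
print(robot.state()["tcp_rot"],robot.state()["ee_pos"])
b=plane("wrist",[(248,206),(639,208.5)],.018); print(b)
e=b[1]-b[0]; print(np.degrees(np.arctan2(e[1],e[0]))-90)
m=plane("wrist",[(250,269),(388,270),(380,383),(250,378)],.094);print(m,m.mean(0))
for i,j in((0,1),(3,2)): e=m[j]-m[i]; print(np.degrees(np.arctan2(e[1],e[0]))-90, np.linalg.norm(e))
E
```

```text
[-1.5707  0.0003 -0.2395] [ 0.4065 -0.1011  0.2525]
[[ 0.3898 -0.1783  0.018 ]
 [ 0.485   0.1995  0.018 ]]
-14.13725501236732
[[ 0.4309 -0.1731  0.094 ]
 [ 0.4589 -0.0625  0.094 ]
 [ 0.5633 -0.0907  0.094 ]
 [ 0.5305 -0.2031  0.094 ]] [ 0.4959 -0.1324  0.094 ]
-14.197219001964243 0.11404067013069734
-16.28276650343676 0.11700121284442408
```

View pics/top1.png

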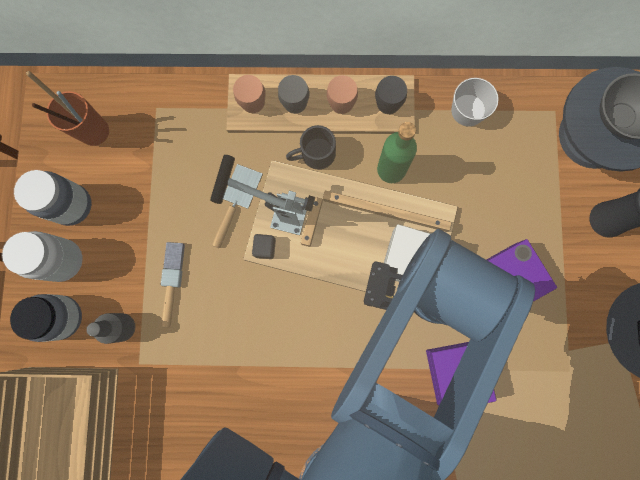

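```bash
python3 - <<'E'
import cv2
im=cv2.imread("pics/wrist1.png")
cv2.imwrite("pics/wrist1a.png",cv2.resize(im[190:400,230:410],None,fx=2.8,fy=2.8,interpolation=cv2.INTER_CUBIC))
E
```

```text
(no output)
```

View pics/wrist1a.png

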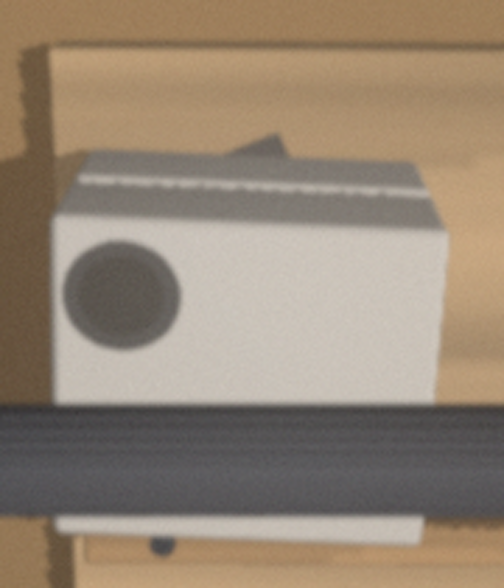

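```bash
python3 -m jog '[[0,30,-2,0,0,0,0],[0,40,-3,0,0,0,0],[0,40,-2,0,0,0,0],[0,40,0,0,0,0,0],[0,30,0,0,0,0,0],[0,18,0,0,0,0,0],[0,0,0,0,0,0,0],[10,0,0,0,0,0,0],[8,0,0,0,0,0,0],[5,0,0,0,0,0,0]]'
python3 -m jog '[[4,0,0,0,0,0,0],[4,0,0,0,0,0,0],[4,0,0,0,0,0,0],[4,0,0,0,0,0,0],[4,0,0,0,0,0,0],[3,0,0,0,0,0,0]]'
```

```text
t: 3.75
ee_pos: [0.4303, -0.1149, 0.0568]
tcp_rot: [-1.572, -0.005, -0.242]
contact_force: [-0.2, -0.2, -0.1]
width: 0.0885
t: 4.25
ee_pos: [0.4489, -0.1185, 0.0551]
tcp_rot: [-1.571, 0.002, -0.241]
contact_force: [-7.6, 2.1, 5.5]
width: 0.0882
```

```bash
python3 -m jog '[[3,0,0,0,0,0,0],[3,0,0,0,0,0,0],[2,0,0,0,0,0,0]]'
python3 -m jog '[[2,0,0,0,0,0,0],[0,0,0,0,0,0,0]]'
```

```text
t: 4.5
ee_pos: [0.4567, -0.1204, 0.0551]
tcp_rot: [-1.571, 0.002, -0.241]
contact_force: [-7.5, 2.0, 5.2]
width: 0.0881
t: 4.67
ee_pos: [0.459, -0.121, 0.0551]
tcp_rot: [-1.571, 0.002, -0.241]
contact_force: [-4.8, 0.9, 2.7]
width: 0.088
```

```bash
python3 -m jog '[[1,0,0,0,0,0,0],[1,0,0,0,0,0,0],[0,0,0,0,0,0,0]]'
python3 -m jog '[[1,0,0,0,0,0,0],[1,0,0,0,0,0,0],[0,0,0,0,0,0,0]]'
```

```text
t: 4.92
ee_pos: [0.4606, -0.1213, 0.055]
tcp_rot: [-1.571, 0.002, -0.241]
contact_force: [-6.0, 1.9, 4.4]
width: 0.0881
t: 5.17
ee_pos: [0.4607, -0.1214, 0.0543]
tcp_rot: [-1.57, 0.006, -0.24]
contact_force: [-12.2, 0.6, 5.1]
width: 0.0879
```

```bash
python3 -m jog '[[-6,0,0,0,0,0,0],[-10,0,0,0,0,0,0],[0,-40,0,0,0,0,0],[0,-40,0,0,0,0,0.32],[15,0,-24,0,0,0,0.32],[20,0,-24,0,0,0,0.32],[20,0,-24,0,0,0,0.32],[15,0,-24,0,0,0,0.32]]'
python3 -m jog '[[0,0,0,0,0.1208,0,0.32],[0,0,0,0,0.1208,0,0.32],[0,0,0,0,0.1208,0,0.32],[0,0,0,0,0.1208,0,0.32],[0,0,0,0,0.1208,0,0.32],[0,0,0,0,0.1208,0,0.32],[0,0,0,0,0.1208,0,0.32],[0,0,0,0,0.1208,0,0.32],[0,0,0,0,0.1208,0,0.32],[0,0,0,0,0.1208,0,0.32],[0,0,0,0,0.1208,0,0.32],[0,0,0,0,0.1208,0,0.32],[0,0,0,0,0.1208,0,0.32],[0,0,0,0,0,0,0.32],[0,0,0,0,0,0,0.32]]'
python3 - <<'E'
from rig import robot, vision
import cv2
for n in ("wrist","side"):
    cv2.imwrite(f"pics/{n}2.png",vision.grab_frame(n)[:,:,::-1])
E
```

```text
t: 5.83
ee_pos: [0.494, -0.23, 0.1361]
tcp_rot: [-1.572, -0.004, -0.24]
contact_force: [0.9, 0.2, 0.3]
width: 0.0598
t: 7.08
ee_pos: [0.4928, -0.2284, 0.1351]
tcp_rot: [-1.57, -0.0, -1.808]
contact_force: [1.0, 0.3, -0.0]
width: 0.06
```

View pics/wrist2.png

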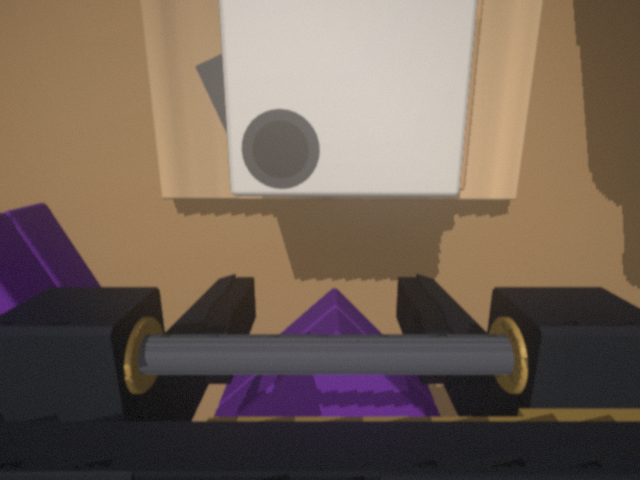

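View pics/side2.png

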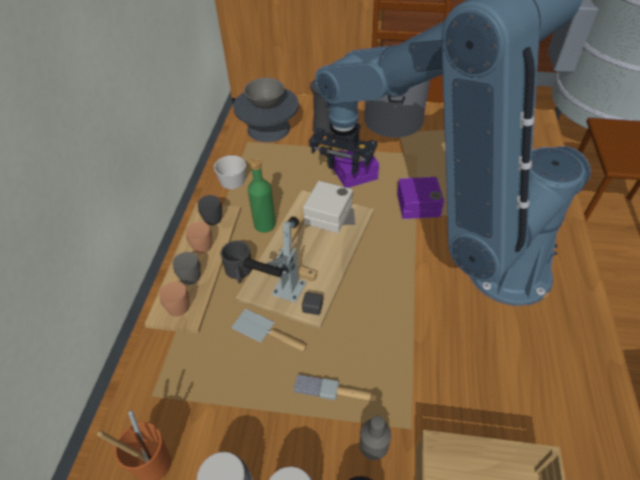

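```bash
python3 - <<'E'
from h import *
import cv2
np.set_printoptions(precision=4,suppress=True)
th=np.radians(-13.8);c=np.array([.5565,.006])
J=lambda p:np.c_[(p[:,:2]-c)@np.array([[np.cos(th),-np.sin(th)],[np.sin(th),np.cos(th)]]),p[:,2]]
st=robot.state()
print("tcp",st["tcp_rot"],J(np.atleast_2d(st["ee_pos"])))
im=cv2.imread("pics/top0.png");hsv=cv2.cvtColor(im,cv2.COLOR_BGR2HSV)
m=cv2.inRange(hsv,(125,80,40),(155,255,255))
for k in cv2.findContours(m,cv2.RETR_EXTERNAL,cv2.CHAIN_APPROX_NONE)[0]:
    if cv2.contourArea(k)>800:
        a=cv2.approxPolyDP(k,5,True)[:,0]; print(a.tolist());
        for z in (.03,.076): print(J(plane("top",a,z)))
print("mould", J(plane("wrist",[(231,193),(459,193),(222,0),(474,0)],.094)))
print("board", J(plane("wrist",[(162,197),(517,198)],.018)))
for h in (0.03,.05,.07): print("purple peak",J(plane("wrist",[(335,290)],h)))
E
```

```text
tcp [-1.5703 -0.0002 -1.8079] [[-0.006  -0.2428  0.1349]]
[[482, 343], [426, 351], [437, 399], [445, 401], [455, 388], [463, 395], [460, 407], [495, 400]]
[[-0.1646 -0.3324  0.03  ]
 [-0.2115 -0.2199  0.03  ]
 [-0.3028 -0.2647  0.03  ]
 [-0.3025 -0.282   0.03  ]
 [-0.271  -0.2967  0.03  ]
 [-0.2808 -0.3161  0.03  ]
 [-0.3064 -0.3152  0.03  ]
 [-0.2737 -0.3836  0.03  ]]
[[-0.1653 -0.3184  0.076 ]
 [-0.2102 -0.2107  0.076 ]
 [-0.2976 -0.2536  0.076 ]
 [-0.2973 -0.2701  0.076 ]
 [-0.2672 -0.2841  0.076 ]
 [-0.2766 -0.3028  0.076 ]
 [-0.3011 -0.3019  0.076 ]
 [-0.2697 -0.3673  0.076 ]]
[[526, 239], [475, 266], [502, 311], [515, 311], [556, 287]]
[[ 0.0814 -0.3793  0.03  ]
 [-0.0055 -0.283   0.03  ]
 [-0.0869 -0.3601  0.03  ]
 [-0.0798 -0.3872  0.03  ]
 [-0.0065 -0.463   0.03  ]]
[[ 0.07   -0.3632  0.076 ]
 [-0.0131 -0.2711  0.076 ]
 [-0.091  -0.3448  0.076 ]
 [-0.0842 -0.3708  0.076 ]
 [-0.014  -0.4433  0.076 ]]
mould [[-0.0501 -0.2045  0.094 ]
 [ 0.0563 -0.2042  0.094 ]
 [-0.0488 -0.1247  0.094 ]
 [ 0.0548 -0.1244  0.094 ]]
board [[-0.116  -0.2189  0.018 ]
 [ 0.1229 -0.2189  0.018 ]]
purple peak [[ 0.0007 -0.2809  0.03  ]]
purple peak [[ 0.0001 -0.2722  0.05  ]]
purple peak [[-0.0005 -0.2635  0.07  ]]
```

```bash
python3 -m jog '[[-7,30,0,0,0,0,0.32],[0,35,0,0,0,0,0.32],[0,16,0,0,0,0,0.32],[0,0,0,0,0,0,0.32],[-10,0,0,0,0,0,0.32],[-5,0,0,0,0,0,0.32],[-3,0,0,0,0,0,0.32],[-3,0,0,0,0,0,0.32],[-3,0,0,0,0,0,0.32],[-3,0,0,0,0,0,0.32]]'
python3 -m jog '[[-4,0,0,0,0,0,0.32],[-5,0,0,0,0,0,0.32],[-5,0,0,0,0,0,0.32],[-5,0,0,0,0,0,0.32],[-5,0,0,0,0,0,0.32],[-5,0,0,0,0,0,0.32]]'
```

```text
t: 8.02
ee_pos: [0.5018, -0.1969, 0.0554]
tcp_rot: [-1.568, -0.003, -1.811]
contact_force: [-3.5, -6.1, 2.2]
width: 0.0602
t: 8.52
ee_pos: [0.5086, -0.1688, 0.0554]
tcp_rot: [-1.568, -0.003, -1.811]
contact_force: [-4.2, -5.8, 1.8]
width: 0.0599
```

```bash
python3 -m jog '[[-6,0,0,0,0,0,0.32],[-6,0,0,0,0,0,0.32],[-6,0,0,0,0,0,0.32],[-6,0,0,0,0,0,0.32],[-6,0,0,0,0,0,0.32],[-6,0,0,0,0,0,0.32],[-6,0,0,0,0,0,0.32],[-6,0,0,0,0,0,0.32],[-6,0,0,0,0,0,0.32],[-6,0,0,0,0,0,0.32]]'
python3 -m jog '[[-6,0,0,0,0,0,0.32],[-6,0,0,0,0,0,0.32],[-6,0,0,0,0,0,0.32],[-6,0,0,0,0,0,0.32],[-6,0,0,0,0,0,0.32],[-6,0,0,0,0,0,0.32],[-6,0,0,0,0,0,0.32],[-6,0,0,0,0,0,0.32],[-4,0,0,0,0,0,0.32],[-4,0,0,0,0,0,0.32]]'
python3 -m jog '[[-3,0,0,0,0,0,0.32],[-2,0,0,0,0,0,0.32],[0,0,0,0,0,0,0.32]]'
```

```text
t: 9.35
ee_pos: [0.523, -0.1103, 0.0554]
tcp_rot: [-1.568, -0.003, -1.811]
contact_force: [-3.6, -7.1, 3.2]
width: 0.0602
t: 10.18
ee_pos: [0.5363, -0.0558, 0.0554]
tcp_rot: [-1.568, -0.002, -1.811]
contact_force: [-3.8, -6.8, 4.6]
width: 0.0601
t: 10.43
ee_pos: [0.5376, -0.0506, 0.0554]
tcp_rot: [-1.568, -0.002, -1.811]
contact_force: [-1.9, -4.6, 3.6]
width: 0.0603
```

```bash
python3 -m jog '[[-2,0,0,0,0,0,0.32],[-2,0,0,0,0,0,0.32],[-2,0,0,0,0,0,0.32],[-1,0,0,0,0,0,0.32]]'
python3 -m jog '[[-1,0,0,0,0,0,0.32],[-1,0,0,0,0,0,0.32],[0,0,0,0,0,0,0.32]]'
```

```text
t: 10.77
ee_pos: [0.5392, -0.0442, 0.0554]
tcp_rot: [-1.568, -0.002, -1.811]
contact_force: [-4.0, -7.0, 4.7]
width: 0.0601
t: 11.02
ee_pos: [0.5397, -0.0422, 0.0554]
tcp_rot: [-1.568, -0.002, -1.811]
contact_force: [-2.6, -5.3, 4.8]
width: 0.0596
```

```bash
python3 -m jog '[[-1,0,0,0,0,0,0.32],[-1,0,0,0,0,0,0.32],[0,0,0,0,0,0,0.32]]'
```

```text
t: 11.27
ee_pos: [0.54, -0.0407, 0.0554]
tcp_rot: [-1.568, -0.003, -1.811]
contact_force: [-4.7, -8.3, 3.5]
width: 0.0601
```

```bash
python3 -m jog '[[-1,0,0,0,0,0,0.32],[-1,0,0,0,0,0,0.32],[0,0,0,0,0,0,0.32]]'
python3 - <<'E'
from rig import robot, vision
import cv2
for n in ("wrist","top"):
    cv2.imwrite(f"pics/{n}3.png",vision.grab_frame(n)[:,:,::-1])
im=cv2.imread("pics/top3.png")
cv2.imwrite("pics/top3a.png",cv2.resize(im[145:325,205:475],None,fx=2.96,fy=2.96,interpolation=cv2.INTER_CUBIC))
E
```

```text
t: 11.52
ee_pos: [0.54, -0.0407, 0.0555]
tcp_rot: [-1.569, -0.006, -1.811]
contact_force: [-7.3, -18.2, 5.5]
width: 0.0599
```

View pics/wrist3.png

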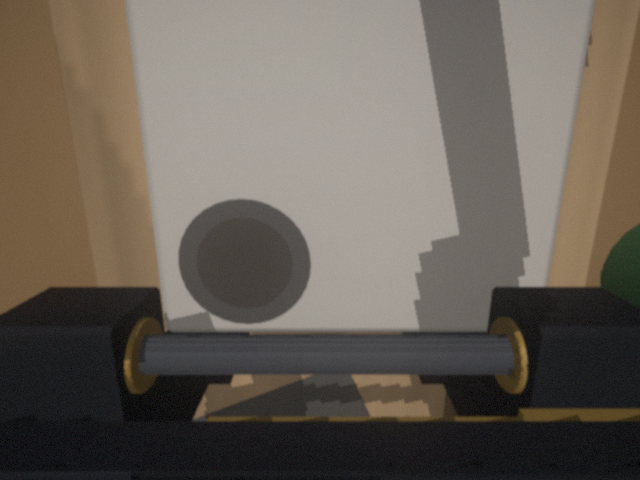

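View pics/top3a.png

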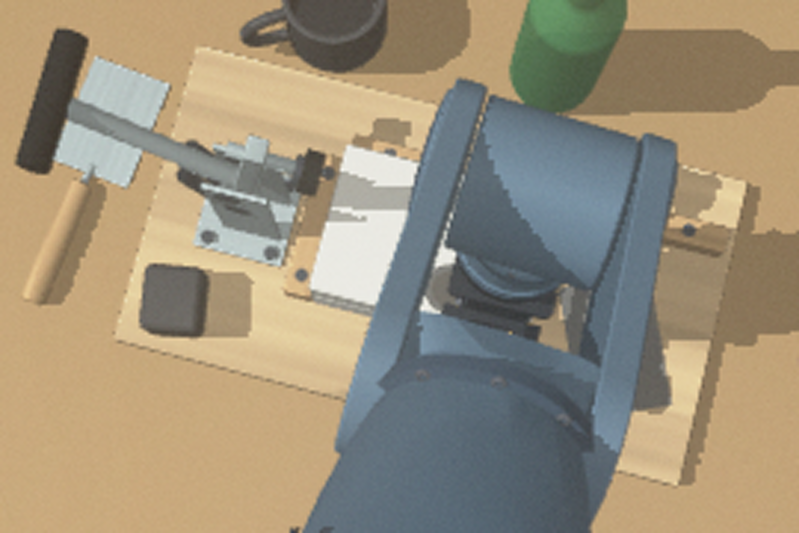

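```bash
python3 -m jog '[[4,0,0,0,0,0,0.32],[8,0,0,0,0,0,0.32],[0,-40,0,0,0,0,0.32],[0,-40,0,0,0,0,0.32],[0,0,-30,0,0,0,0.32],[0,0,-30,0,0,0,0.32],[0,0,-30,0,0,0,0.32],[0,0,0,0,0,0,0.32]]'
python3 -m jog '[[0,0,0,0,-0.1208,0,0.32],[0,0,0,0,-0.1208,0,0.32],[0,0,0,0,-0.1208,0,0.32],[0,0,0,0,-0.1208,0,0.32],[0,0,0,0,-0.1208,0,0.32],[0,0,0,0,-0.1208,0,0.32],[0,0,0,0,-0.1208,0,0.32],[0,0,0,0,-0.1208,0,0.32],[0,0,0,0,-0.1208,0,0.32],[0,0,0,0,-0.1208,0,0.32],[0,0,0,0,-0.1208,0,0.32],[0,0,0,0,-0.1208,0,0.32],[0,0,0,0,-0.1208,0,0.32],[0,0,30,0,0,0,0.32],[0,0,26,0,0,0,0.32],[0,40,0,0,0,0,0.32],[0,38,0,0,0,0,0.32],[0,0,0,0,0,0,0.32]]'
python3 - <<'E'
from h import *
import cv2
st=robot.state();print(st["ee_pos"],st["tcp_rot"])
cv2.imwrite("pics/wrist4.png",vision.grab_frame("wrist")[:,:,::-1])
im=cv2.cvtColor(vision.grab_frame("top"),cv2.COLOR_RGB2BGR)
cv2.imwrite("pics/top4a.png",cv2.resize(im[145:325,205:475],None,fx=2.96,fy=2.96,interpolation=cv2.INTER_CUBIC))
E
```

```text
t: 12.28
ee_pos: [0.4441, -0.0251, 0.1327]
tcp_rot: [-1.576, 0.001, -1.81]
contact_force: [-0.5, 0.3, 0.3]
width: 0.0598
t: 13.78
ee_pos: [0.4579, 0.0285, 0.0497]
tcp_rot: [-1.571, 0.012, -0.24]
contact_force: [-1.2, 0.3, -0.3]
width: 0.0599
[0.4579148  0.028502   0.04965031] [-1.57109924  0.01194678 -0.23975932]
```

View pics/top4a.png

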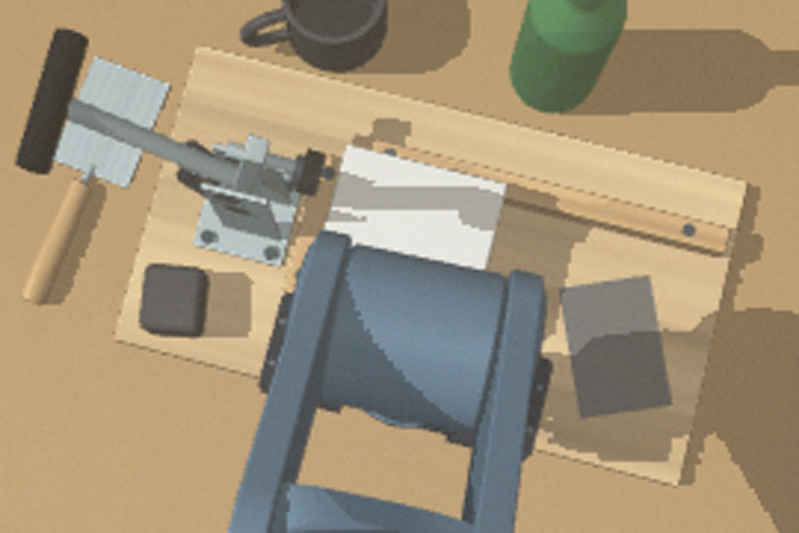

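View pics/wrist4.png

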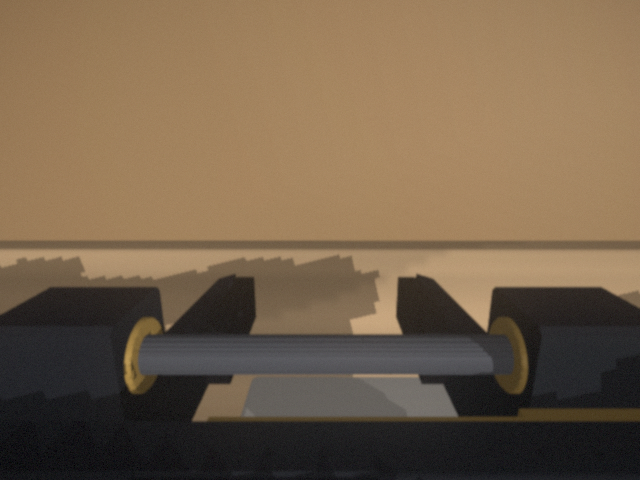

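```bash
python3 -m jog '[[8,-2,0,0,0,0,0.32],[8,-2,0,0,0,0,0.32],[6,0,0,0,0,0,0.32],[4,0,0,0,0,0,0.32],[4,0,0,0,0,0,0.32],[3,0,0,0,0,0,0.32],[2,0,0,0,0,0,0.32],[0,0,0,0,0,0,0.32]]'
python3 -m jog '[[1,0,0,0,0,0,0.32],[1,0,0,0,0,0,0.32],[0,0,0,0,0,0,0.32]]'
```

```text
t: 14.55
ee_pos: [0.4952, 0.0191, 0.0593]
tcp_rot: [-1.571, 0.004, -0.24]
contact_force: [-5.3, 0.6, 3.5]
width: 0.0596
t: 14.8
ee_pos: [0.4952, 0.0191, 0.0586]
tcp_rot: [-1.571, 0.008, -0.239]
contact_force: [-10.5, 0.6, 5.9]
width: 0.0601
```

```bash
python3 -m jog '[[1,0,0,0,0,0,0.32],[1,0,0,0,0,0,0.32],[0,0,0,0,0,0,0.32]]'
```

```text
t: 15.05
ee_pos: [0.4952, 0.0191, 0.0577]
tcp_rot: [-1.572, 0.012, -0.239]
contact_force: [-14.8, 2.1, 5.6]
width: 0.0599
```

```bash
python3 -m jog '[[-6,0,0,0,0,0,0.32],[-14,0,0,0,0,0,0.32],[0,-38,0,0,0,0,0.32],[0,-38,0,0,0,0,0.32],[0,-38,0,0,0,0,0.32],[0,-38,0,0,0,0,0.32],[0,-38,0,0,0,0,0.32],[0,-38,0,0,0,0,0.32],[0,-32,0,0,0,0,0.32],[8,0,36,0,0,0,0.32],[8,0,36,0,0,0,0.32],[8,0,36,0,0,0,0.35],[8,0,36,0,0,0,0.43],[8,0,36,0,0,0,0.43],[8,0,36,0,0,0,0.43],[7,0,36,0,0,0,0.43],[0,0,0,0,0,0,0.43],[0,0,0,0,0,0,0.43]]'
python3 - <<'E'
from h import *
import cv2
np.set_printoptions(precision=4,suppress=True)
st=robot.state();print(st["ee_pos"],st["tcp_rot"],st["width"])
th=np.radians(-13.75);c=np.array([.5565,.0065])
W=lambda p:np.c_[np.array(p)[:,:2]@np.array([[np.cos(th),np.sin(th)],[-np.sin(th),np.cos(th)]])+c,np.array(p)[:,2]]
print(W([[-.028,.25,.238]]))
ends=W([[-.045,.25,.238],[.045,.25,.238],[0,.143,.148],[-.016,.161,.162]])
for n in("top","wrist","side"):
    im=cv2.cvtColor(vision.grab_frame(n),cv2.COLOR_RGB2BGR); cv2.imwrite(f"pics/{n}5.png",im)
    q=proj(n,ends,st); print(n,q)
    if n=="wrist": 
        for a in q: cv2.circle(im,tuple(int(v) for v in a),4,(0,0,255),1)
        cv2.imwrite("pics/w5m.png",im)
    else:
        s=5; x0,y0=(int(v) for v in q[:2].mean(0)-60); cr=cv2.resize(im[y0:y0+120,x0:x0+120],None,fx=s,fy=s,interpolation=cv2.INTER_CUBIC)
        for a in q: cv2.circle(cr,tuple(int(v) for v in (a-[x0,y0]+.5)*s),4,(0,0,255),1)
        cv2.imwrite(f"pics/{n}5m.png",cr)
E
```

```text
t: 16.55
ee_pos: [0.5946, 0.2558, 0.3185]
tcp_rot: [-1.572, 0.001, -0.238]
contact_force: [1.0, -0.2, 0.5]
width: 0.0499
[0.5946 0.2558 0.3185] [-1.5716  0.0014 -0.2381] 0.04993269500122447
[[0.5887 0.256  0.238 ]]
top [[215.5599 203.1375]
 [229.2673 156.9489]
 [283.6441 204.84  ]
 [272.0231 208.7481]]
wrist [[326.475  212.2158]
 [326.2459 349.7853]
 [199.6312 243.2778]
 [214.7362 228.9166]]
side [[282.4749 272.9137]
 [245.9177 261.5068]
 [286.6758 257.4766]
 [289.2325 261.0744]]
```

View pics/w5m.png

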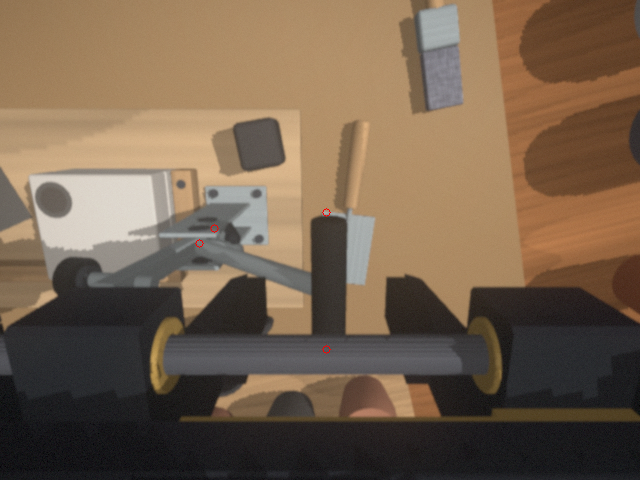

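View pics/side5m.png

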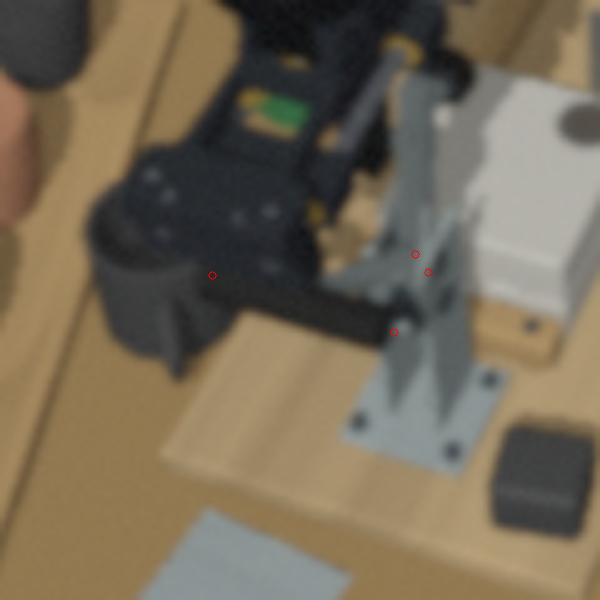

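View pics/top5.png

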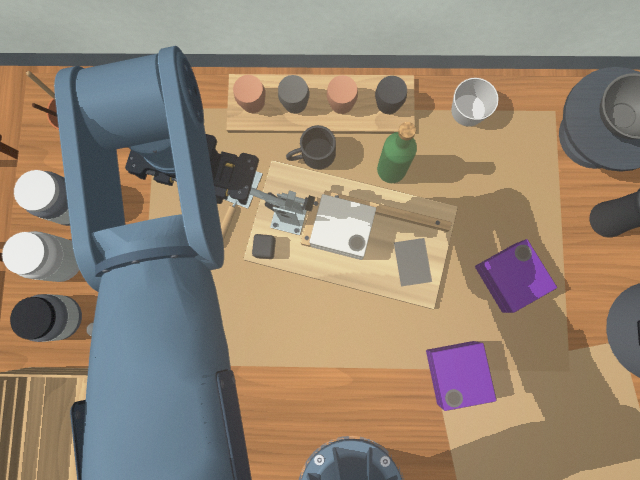

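```bash
python3 -m jog '[[-6,26,-1,0,0,0,0.43],[0,30,0,0,0,0,0.43],[0,20,0,0,0,0,0.43],[0,10,0,0,0,0,0.43],[0,0,0,0,0,0,0.43]]'
python3 - <<'E'
from h import *
import cv2
cv2.imwrite("pics/w6.png",vision.grab_frame("wrist")[:,:,::-1])
a0=np.radians(-50)
for t in np.arange(0,1.75,.1):
    a=a0+t; print(round(t,2), np.round([143-140*np.sin(a),148+140*np.cos(a)],1))
E
```

```text
t: 17.12
ee_pos: [0.5872, 0.2531, 0.2314]
tcp_rot: [-1.573, 0.004, -0.242]
contact_force: [0.8, -0.1, -0.1]
width: 0.0499
0.0 [250.2 238. ]
0.1 [240.7 248.2]
0.2 [230.2 257.5]
0.3 [218.9 265.7]
0.4 [206.7 272.7]
0.5 [194.  278.4]
0.6 [180.7 282.8]
0.7 [167.1 285.9]
0.8 [153.2 287.6]
0.9 [139.2 287.9]
1.0 [125.2 286.9]
1.1 [111.4 284.4]
1.2 [ 98.  280.6]
1.3 [ 85.  275.4]
1.4 [ 72.5 269. ]
1.5 [ 60.8 261.3]
1.6 [ 49.9 252.6]
1.7 [ 39.9 242.8]
```

View pics/w6.png

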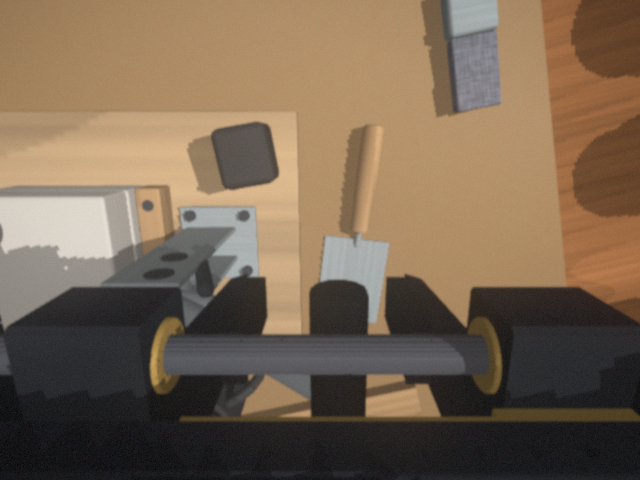

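```bash
python3 -m jog '[[0,0,-6,0,0,0,0.43],[0,0,-5,0,0,0,0.43],[0,-10.2,-9.5,0,0,0,0.43],[0,-9.3,-10.5,0,0,0,0.43],[0,-8.2,-11.3,0,0,0,0.43],[0,-7,-12.2,0,0,0,0.43]]'
python3 -m jog '[[0,-5.7,-12.7,0,0,0,0.43],[0,-4.4,-13.3,0,0,0,0.43],[0,-3.1,-13.6,0,0,0,0.43],[0,-1.7,-13.9,0,0,0,0.43],[0,-0.3,-14,0,0,0,0.43]]'
```

```text
t: 17.67
ee_pos: [0.577, 0.2024, 0.2723]
tcp_rot: [-1.566, -0.005, -0.24]
contact_force: [0.2, 4.6, 3.0]
width: 0.0499
t: 18.08
ee_pos: [0.559, 0.1345, 0.2836]
tcp_rot: [-1.571, 0.0, -0.241]
contact_force: [0.6, 1.4, 1.3]
width: 0.0503
```

```bash
python3 -m jog '[[0,1,-14,0,0,0,0.43],[0,2.5,-13.8,0,0,0,0.43],[0,3.8,-13.4,0,0,0,0.43],[0,5.2,-13,0,0,0,0.43]]'
python3 -m jog '[[0,6.4,-12.5,0,0,0,0.43],[0,7.7,-11.7,0,0,0,0.43],[0,8.7,-10.9,0,0,0,0.43]]'
python3 - <<'E'
from h import *
import cv2
cv2.imwrite("pics/side7.png",vision.grab_frame("side")[150:330,220:400,::-1].repeat(3,0).repeat(3,1))
cv2.imwrite("pics/w7.png",vision.grab_frame("wrist")[:,:,::-1])
E
```

```text
t: 18.42
ee_pos: [0.5463, 0.0824, 0.2707]
tcp_rot: [-1.57, -0.0, -0.241]
contact_force: [0.6, 2.6, 2.6]
width: 0.0503
t: 18.67
ee_pos: [0.5377, 0.0481, 0.2473]
tcp_rot: [-1.571, 0.0, -0.241]
contact_force: [1.1, 0.6, 0.3]
width: 0.0501
```

View pics/side7.png

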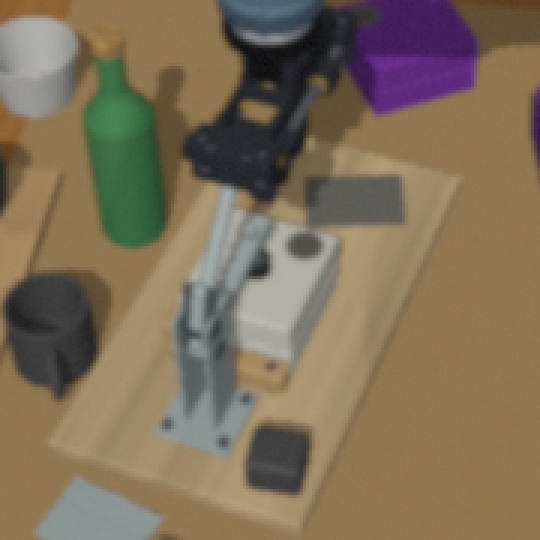

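View pics/w7.png

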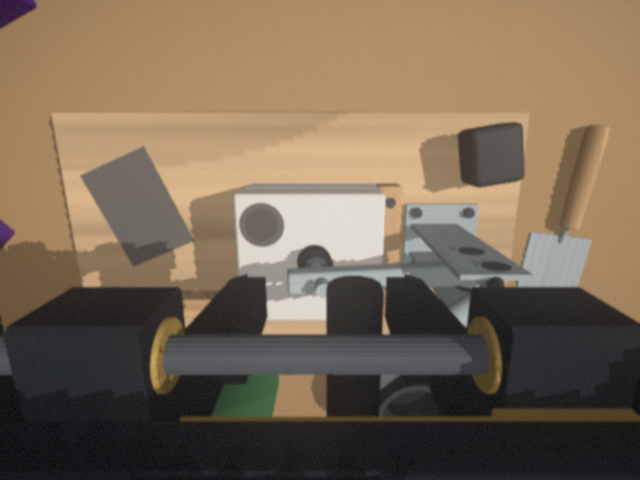

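```bash
python3 -m jog '[[0,6,-6,0,0,0,0.43],[0,4,-4,0,0,0,0.43],[0,0,0,0,0,0,0.43]]'
python3 -m jog '[[0,3,-3,0,0,0,0.43],[0,0,0,0,0,0,0.43]]'
python3 -m jog '[[0,1,-3,0,0,0,0.43],[0,0,0,0,0,0,0.43]]'
```

```text
t: 19.02
ee_pos: [0.5356, 0.0396, 0.2375]
tcp_rot: [-1.57, 0.001, -0.241]
contact_force: [0.1, -0.9, 0.2]
width: 0.0502
t: 19.18
ee_pos: [0.5359, 0.0389, 0.236]
tcp_rot: [-1.566, -0.001, -0.24]
contact_force: [2.9, 9.3, 1.4]
width: 0.0502
t: 19.35
ee_pos: [0.5359, 0.0387, 0.2358]
tcp_rot: [-1.561, -0.003, -0.239]
contact_force: [4.8, 20.1, 5.1]
width: 0.0502
```

```bash
python3 -m jog '[[0,-1,8,0,0,0,0.43],[0,0,8,0,0,0,0.43],[0,0,2,0,0,0,0.43],[0,0,0,0,0,0,0.43],[0,-30,0,0,0,0,0.43],[0,-35,0,0,0,0,0.43],[0,0,0,0,0,0,0.43]]'
python3 -m jog '[[0,0,0,0,0,0,0.43],[0,0,0,0,0,0,0.43],[0,0,0,0,0,0,0.43],[0,0,0,0,0,0,0.43],[0,0,0,0,0,0,0.43],[0,0,0,0,0,0,0.43],[0,0,0,0,0,0,0.43],[0,0,0,0,0,0,0.43],[0,0,0,0,0,0,0.43],[0,0,0,0,0,0,0.43],[0,0,0,0,0,0,0.43],[0,0,0,0,0,0,0.43],[0,0,0,0,0,0,0.43],[0,0,0,0,0,0,0.43],[0,0,0,0,0,0,0.43],[0,0,0,0,0,0,0.43],[0,0,0,0,0,0,0.43],[0,0,0,0,0,0,0.43]]'
python3 - <<'E'
from h import *
import cv2
im=vision.grab_frame("side")[:,:,::-1]; cv2.imwrite("pics/side8.png",cv2.resize(im[170:330,220:390],None,fx=3.7,fy=3.7,interpolation=cv2.INTER_CUBIC))
cv2.imwrite("pics/w8.png",vision.grab_frame("wrist")[:,:,::-1])
E
```

```text
t: 19.93
ee_pos: [0.5415, 0.0507, 0.307]
tcp_rot: [-1.57, -0.01, -0.241]
contact_force: [1.6, -0.8, 1.0]
width: 0.0502
t: 21.43
ee_pos: [0.5387, 0.0514, 0.3003]
tcp_rot: [-1.571, 0.0, -0.241]
contact_force: [-0.4, 0.1, 0.2]
width: 0.05
```

View pics/side8.png

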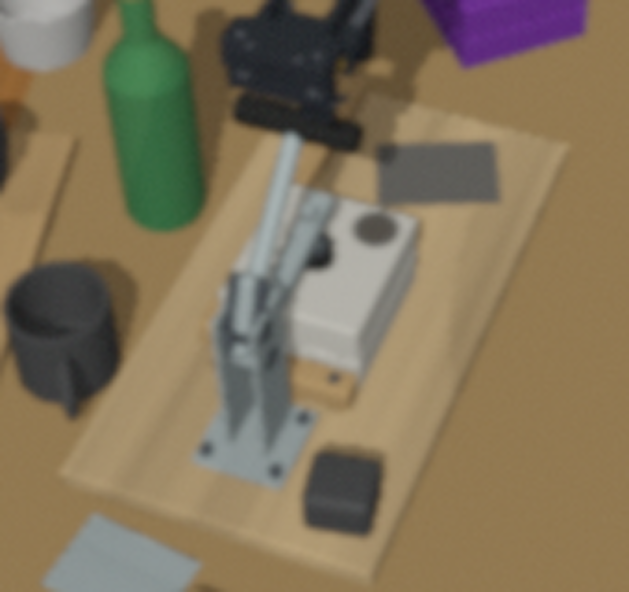

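View pics/w8.png

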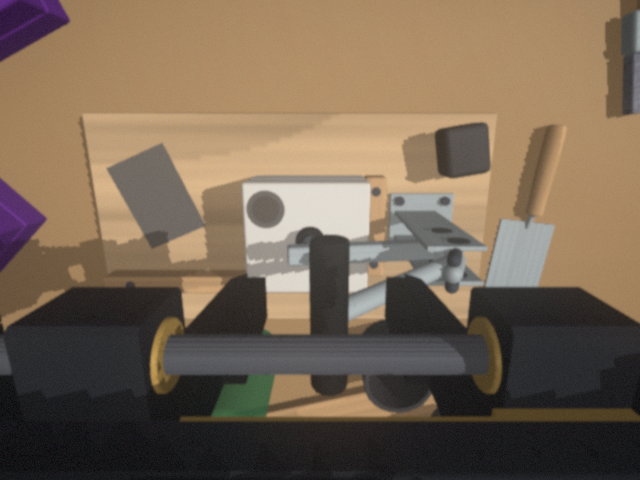

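```bash
python3 -m jog '[[0,25,0,0,0,0,0.43],[0,25,0,0,0,0,0.43],[0,13,0,0,0,0,0.43],[0,0,0,0,0,0,0.43],[0,0,7,0,0,0,0.43],[0,0,6,0,0,0,0.43]]'
python3 -m jog '[[0,-9.8,10,0,0,0,0.43],[0,-8.7,10.9,0,0,0,0.43],[0,-7.7,11.7,0,0,0,0.43],[0,-6.4,12.5,0,0,0,0.43]]'
```

```text
t: 22.03
ee_pos: [0.5427, 0.0643, 0.2386]
tcp_rot: [-1.57, -0.002, -0.241]
contact_force: [-0.2, 0.1, -0.2]
width: 0.05
t: 22.37
ee_pos: [0.5538, 0.1089, 0.2729]
tcp_rot: [-1.57, -0.004, -0.241]
contact_force: [-0.1, -1.6, 0.8]
width: 0.0502
```

```bash
python3 -m jog '[[0,-5.2,13,0,0,0,0.43],[0,-3.8,13.4,0,0,0,0.43],[0,-2.5,13.8,0,0,0,0.43],[0,-1,14,0,0,0,0.43],[0,0.3,14,0,0,0,0.43]]'
python3 -m jog '[[0,1.7,13.9,0,0,0,0.43],[0,3.1,13.6,0,0,0,0.43],[0,4.4,13.3,0,0,0,0.43],[0,5.7,12.7,0,0,0,0.43]]'
```

```text
t: 22.78
ee_pos: [0.5692, 0.1754, 0.2823]
tcp_rot: [-1.571, -0.0, -0.241]
contact_force: [0.5, -3.2, 1.1]
width: 0.0504
t: 23.12
ee_pos: [0.5817, 0.2275, 0.2664]
tcp_rot: [-1.571, 0.001, -0.241]
contact_force: [-1.0, -2.1, 1.5]
width: 0.0506
```

```bash
python3 -m jog '[[0,7,12.2,0,0,0,0.43],[0,8.2,11.3,0,0,0,0.43],[0,9.3,10.5,0,0,0,0.43],[0,8,7.5,0,0,0,0.43],[0,0,0,0,0,0,0.43]]'
python3 -m jog '[[0,2,2,0,0,0,0.43],[0,0,0,0,0,0,0.43]]'
python3 -m jog '[[0,2,2,0,0,0,0.43],[0,0,0,0,0,0,0.43]]'
```

```text
t: 23.53
ee_pos: [0.5904, 0.2677, 0.2316]
tcp_rot: [-1.572, 0.004, -0.24]
contact_force: [-0.5, -0.6, -0.8]
width: 0.0504
t: 23.7
ee_pos: [0.5919, 0.2684, 0.2323]
tcp_rot: [-1.571, 0.0, -0.241]
contact_force: [0.6, -0.8, -0.9]
width: 0.0503
t: 23.87
ee_pos: [0.5926, 0.2701, 0.231]
tcp_rot: [-1.57, -0.0, -0.241]
contact_force: [-0.5, 0.1, -0.1]
width: 0.0506
```

```bash
python3 -m jog '[[0,0,2,0,0,0,0.43],[0,0,2,0,0,0,0.43],[0,0,0,0,0,0,0.43]]'
python3 -m jog '[[0,0,2,0,0,0,0.43],[0,0,0,0,0,0,0.43]]'
```

```text
t: 24.12
ee_pos: [0.5931, 0.2719, 0.2294]
tcp_rot: [-1.575, 0.001, -0.242]
contact_force: [0.2, -7.5, -4.6]
width: 0.05
t: 24.28
ee_pos: [0.5932, 0.2721, 0.2292]
tcp_rot: [-1.579, 0.002, -0.243]
contact_force: [-2.8, -14.4, -3.1]
width: 0.0503
```

Firm stop reached at the open end. Back off, lift, move aside and check.

```bash
python3 -m jog '[[0,0,-9,0,0,0,0.43],[0,0,-9,0,0,0,0.43],[0,0,-3,0,0,0,0.43],[0,0,0,0,0,0,0.43],[0,-30,0,0,0,0,0.43],[0,-40,0,0,0,0,0.43],[0,-20,0,0,0,0,0.43],[-30,0,20,0,0,0,0.43],[-30,0,20,0,0,0,0.43],[-30,0,10,0,0,0,0.43],[0,0,0,0,0,0,0.43],[0,0,0,0,0,0,0.43]]'
python3 - <<'E'
from h import *
import cv2
im=vision.grab_frame("side")[:,:,::-1]; cv2.imwrite("pics/side9.png",cv2.resize(im[170:330,220:390],None,fx=3.7,fy=3.7,interpolation=cv2.INTER_CUBIC))
im=vision.grab_frame("top")[:,:,::-1]; cv2.imwrite("pics/top9f.png",im)
cv2.imwrite("pics/top9.png",cv2.resize(im[145:325,205:475],None,fx=2.96,fy=2.96,interpolation=cv2.INTER_CUBIC))
E
```

```text
t: 25.28
ee_pos: [0.5124, 0.3271, 0.3216]
tcp_rot: [-1.57, -0.001, -0.238]
contact_force: [-0.3, 0.1, 0.5]
width: 0.0501
```

View pics/side9.png

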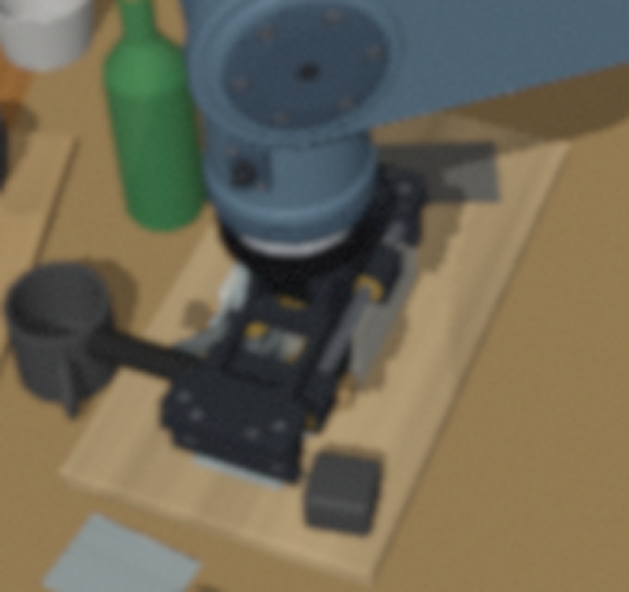

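View pics/top9.png

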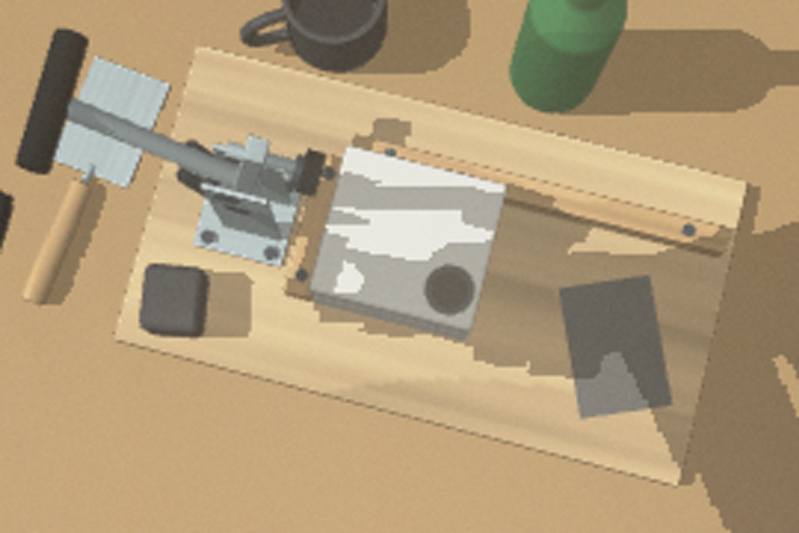

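```bash
python3 -m jog '[[-20,-10,38,0,0,0,0.43],[-20,-10,38,0,0,0,0.43],[-20,-10,38,0,0,0,0.43],[-20,-10,38,0,0,0,0.43],[-20,-10,38,0,0,0,0.43],[0,0,0,0,0,0,0.43],[0,0,0,0,0,0,0.43]]'
python3 - <<'E'
from h import *
import cv2
np.set_printoptions(precision=4,suppress=True)
im=vision.grab_frame("side")[:,:,::-1]; cv2.imwrite("pics/side10.png",cv2.resize(im[150:310,240:400],None,fx=3.7,fy=3.7,interpolation=cv2.INTER_CUBIC))
im=vision.grab_frame("top")[:,:,::-1]; cv2.imwrite("pics/top10.png",cv2.resize(im[170:280,290:400],None,fx=5.4,fy=5.4,interpolation=cv2.INTER_CUBIC))
th=np.radians(-13.75);c=np.array([.5565,.0065])
J=lambda p:np.c_[(p[:,:2]-c)@np.array([[np.cos(th),-np.sin(th)],[np.sin(th),np.cos(th)]]),p[:,2]]
f=lambda a:np.array(a)/2.96+[205,145]
m=J(plane("top",f([(346,145),(506,183),(470,330),(312,290)]),.088)); print(m,m.mean(0))
E
```

```text
t: 25.97
ee_pos: [0.4648, 0.5239, 0.3676]
tcp_rot: [-1.571, -0.0, -0.239]
contact_force: [1.6, -0.4, -0.4]
width: 0.0501
[[ 0.0547  0.0793  0.088 ]
 [ 0.056  -0.0391  0.088 ]
 [-0.0536 -0.0396  0.088 ]
 [-0.0537  0.0761  0.088 ]] [0.0009 0.0192 0.088 ]
```

View pics/side10.png

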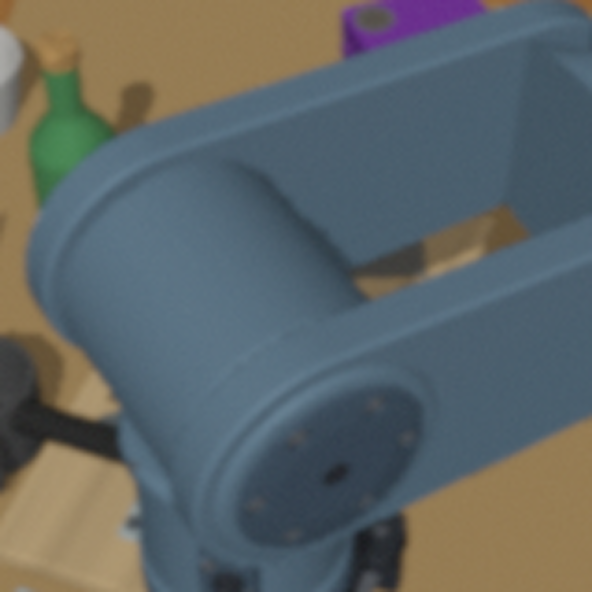

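View pics/top10.png

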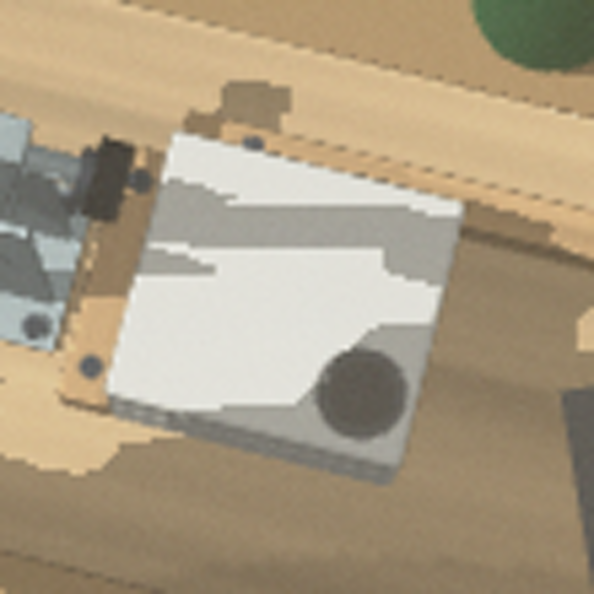

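```bash
python3 - <<'E'
import cv2,numpy as np
a=cv2.imread("pics/top3.png"); b=cv2.imread("pics/top9f.png")
# +y edge of mould: rows 205-235 in full px, profile along image cols; bright vs wood via blue channel
for r in range(222,241,3):
    o=[]
    for im in(a,b):
        p=im[r,295:330,0].astype(float); p=cv2.GaussianBlur(p[None],(3,1),0)[0]
        d=np.diff(p); k=int(np.argmax(d)); o.append((295+k, [int(v) for v in p[k-2:k+4]]))
    print(r,o)
E
```

```text
222 [(313, [102, 104, 124, 170, 213, 227]), (314, [100, 102, 121, 167, 210, 224])]
225 [(313, [138, 142, 169, 208, 226, 225]), (313, [100, 100, 116, 146, 162, 162])]
228 [(312, [138, 141, 169, 211, 228, 226]), (321, [163, 164, 181, 209, 223, 223])]
231 [(311, [138, 143, 170, 210, 227, 228]), (298, [106, 106, 117, 146, 153, 127])]
234 [(310, [139, 141, 161, 199, 223, 227]), (320, [162, 165, 184, 212, 224, 224])]
237 [(309, [110, 117, 145, 188, 219, 227]), (310, [88, 98, 119, 146, 161, 162])]
240 [(309, [130, 140, 169, 209, 227, 227]), (309, [96, 100, 117, 146, 163, 164])]
```

```bash
python3 -m jog '[[5,0,-37,0,0,0,0.32],[5,0,-37,0,0,0,0.32],[5,0,-37,0,0,0,0.32],[5,0,-37,0,0,0,0.32],[5,0,-37,0,0,0,0.32],[5,0,-37,0,0,0,0.32],[5,0,-37,0,0,0,0.32],[5,0,-37,0,0,0,0.32],[5,0,-37,0,0,0,0.32],[5,0,-37,0,0,0,0.32],[5,0,-37,0,0,0,0.32],[5,0,-37,0,0,0,0.32],[10,10,-37,0,0,0,0.32],[10,10,-37,0,0,0,0.32],[15,10,-37,0,0,0,0.32],[15,30,0,0,0,0,0.32],[12,35,0,0,0,0,0.32],[0,0,0,0,0,0,0.32]]'
python3 -m jog '[[0,10,0,0,0.1208,0,0.32],[0,10,0,0,0.1208,0,0.32],[0,10,0,0,0.1208,0,0.32],[0,10,0,0,0.1208,0,0.32],[0,10,0,0,0.1208,0,0.32],[0,10,0,0,0.1208,0,0.32],[0,10,0,0,0.1208,0,0.32],[0,10,0,0,0.1208,0,0.32],[0,10,0,0,0.1208,0,0.32],[0,10,0,0,0.1208,0,0.32],[0,10,0,0,0.1208,0,0.32],[0,10,0,0,0.1208,0,0.32],[0,0,0,0,0.1208,0,0.32],[0,0,0,0,0,0,0.32],[0,0,0,0,0,0,0.32]]'
python3 - <<'E'
from h import *
import cv2
np.set_printoptions(precision=4,suppress=True)
im=vision.grab_frame("side")[:,:,::-1]; cv2.imwrite("pics/side11.png",cv2.resize(im[170:330,220:390],None,fx=3.7,fy=3.7,interpolation=cv2.INTER_CUBIC))
cv2.imwrite("pics/w11.png",vision.grab_frame("wrist")[:,:,::-1])
th=np.radians(-13.75);c=np.array([.5565,.0065])
J=lambda p:np.c_[(p[:,:2]-c)@np.array([[np.cos(th),-np.sin(th)],[np.sin(th),np.cos(th)]]),p[:,2]]
print(J(np.atleast_2d(robot.state()["ee_pos"])),robot.state()["tcp_rot"])
E
```

```text
t: 27.57
ee_pos: [0.4477, -0.0475, 0.2665]
tcp_rot: [-1.57, 0.01, -0.247]
contact_force: [-1.8, 0.8, -0.6]
width: 0.0597
t: 28.82
ee_pos: [0.4506, -0.0462, 0.154]
tcp_rot: [-1.57, -0.0, -1.808]
contact_force: [-0.1, -0.4, 0.1]
width: 0.0605
[[-0.0902 -0.0761  0.154 ]] [-1.5693 -0.0003 -1.8084]
```

View pics/side11.png

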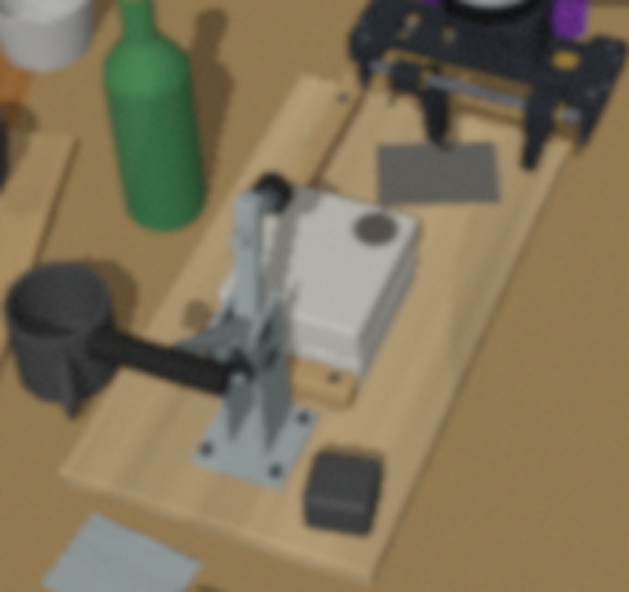

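View pics/w11.png

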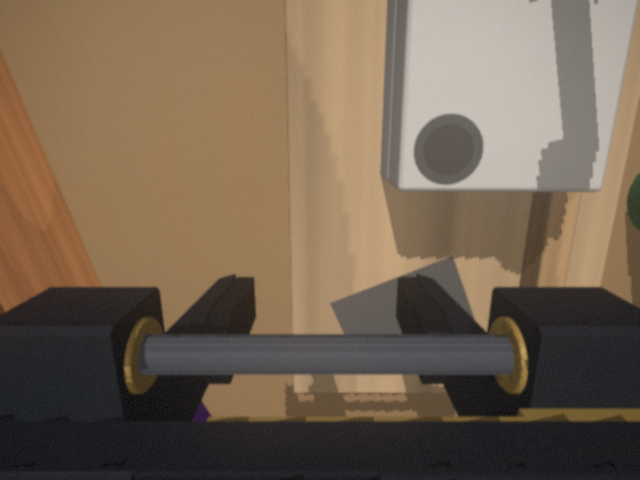

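```bash
python3 -m jog '[[0,0,35,0,0,0,0.32],[0,0,35,0,0,0,0.32],[0,0,13,0,0,0,0.32],[0,0,0,0,0,0,0.32],[0,35,0,0,0,0,0.32],[0,35,0,0,0,0,0.32],[0,28,0,0,0,0,0.32],[0,0,0,0,0,0,0.32],[-8,0,0,0,0,0,0.32],[-7,0,0,0,0,0,0.32],[-4,0,0,0,0,0,0.32],[-3,0,0,0,0,0,0.32],[0,0,0,0,0,0,0.32]]'
python3 -m jog '[[-1,0,0,0,0,0,0.32],[-1,0,0,0,0,0,0.32],[0,0,0,0,0,0,0.32]]'
```

```text
t: 30.0
ee_pos: [0.5376, -0.0433, 0.0567]
tcp_rot: [-1.568, -0.0, -1.81]
contact_force: [-0.1, 1.0, 0.1]
width: 0.0596
t: 30.25
ee_pos: [0.537, -0.0419, 0.0552]
tcp_rot: [-1.57, 0.0, -1.811]
contact_force: [-0.0, 0.1, -0.2]
width: 0.0599
```

```bash
python3 -m jog '[[-1,0,0,0,0,0,0.32],[-1,0,0,0,0,0,0.32],[0,0,0,0,0,0,0.32]]'
```

```text
t: 30.5
ee_pos: [0.5374, -0.0401, 0.0549]
tcp_rot: [-1.571, -0.0, -1.811]
contact_force: [-0.4, -0.8, 0.3]
width: 0.0599
```

```bash
python3 -m jog '[[-1,0,0,0,0,0,0.32],[0,0,0,0,0,0,0.32]]'
python3 -m jog '[[-1,0,0,0,0,0,0.32],[0,0,0,0,0,0,0.32]]'
```

```text
t: 30.67
ee_pos: [0.5374, -0.0401, 0.0549]
tcp_rot: [-1.571, -0.002, -1.811]
contact_force: [-1.6, -6.0, 1.7]
width: 0.0599
t: 30.83
ee_pos: [0.5374, -0.0401, 0.0549]
tcp_rot: [-1.571, -0.003, -1.811]
contact_force: [-4.7, -8.2, 1.9]
width: 0.0601
```

```bash
python3 -m jog '[[5,0,0,0,0,0,0.32],[10,0,0,0,0,0,0.32],[10,0,0,0,0,0,0.32],[0,-40,0,0,0,0,0.32],[0,-40,0,0,0,0,0.32],[0,-40,0,0,0,0,0.32],[0,-40,-20,0,0,0,0.32],[0,0,-40,0,0,0,0.32],[0,0,-40,0,0,0,0.32],[0,0,-40,0,0,0,0.32],[0,0,0,0,0,0,0.32],[0,0,0,0,0,0,0.32]]'
python3 - <<'E'
from h import *
import cv2
im=vision.grab_frame("side")[:,:,::-1]; cv2.imwrite("pics/side12.png",im)
im=vision.grab_frame("top")[:,:,::-1]; cv2.imwrite("pics/top12.png",im)
a=cv2.imread("pics/side11.png")
E
```

```text
t: 31.83
ee_pos: [0.3956, -0.0291, 0.2122]
tcp_rot: [-1.57, 0.0, -1.812]
contact_force: [0.5, -0.5, 0.4]
width: 0.06
```

View pics/top12.png

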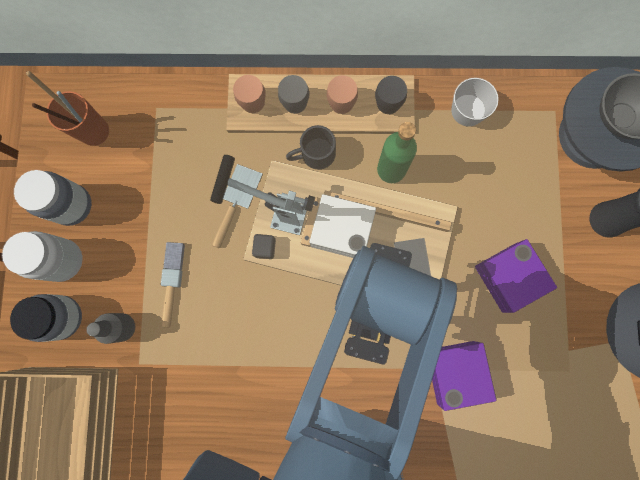

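View pics/side12.png

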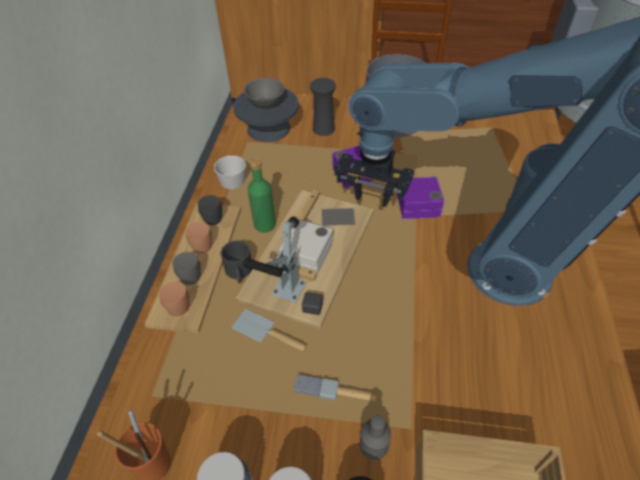

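Top view: the mould is in the nest (about 343,226), the handle is back at (223,180), and everything else is where it started. The gripper is clear of the scene, so I'm handing in.

```bash
python3 -c "
from rig import robot
print(robot.sign_off())"
```

```text
the job is handed in; nothing more can be done
None
```

I slid the mould home against both stops, clamped it over centre, left the clamp holding by itself for more than 1.5 s, then swung the handle fully back and handed in with the arm clear, just after the last reading at 31.8 s.

- **Home:** I pushed +x to the straight edge, +y to the end stop, then +x again, using two fingers. Both +x pushes stopped at the same place, 62.6 mm from the jig's centre line.
- **After the clamp was opened:** I touched the -y face once more. It stopped within 0.1 mm of where it had before, so opening the clamp had not pulled the mould off the end stop.
- **Clamp:** I ran the handle into its stop both ways, at about 20 N closed and 14 N open. It ended in its starting position.
- **Mould shut:** the side view shows the seam closed. I judged this by eye, not by measurement.
- **Rest of the scene:** the final top and side views show the bottle, mug, clay block, knife and brush where they were.

One check disagreed slightly. The top camera put the mould about 1 mm from nominal and suggested up to half a pixel (about 1 mm) of shift during clamping, which is within that camera's resolution and which the final touch did not bear out. I did not touch-check the straight edge again after clamping.

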